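# Snap the glass cutter into its spring clips

## Robot

A 6-joint arm with a two-finger parallel gripper is mounted at the origin on the work surface. World frame = base frame: x ahead of the robot, y to its left, z up, the work surface at z = 0. Lengths are in m, angles in rad, forces in N, time in s.
With the tool pointing down it reaches from about 0.35 to 0.775 m from the base axis. Payload 7.3 kg.
Tool frame: the origin (TCP) lies at the very end of the fingers, on their centre line; the grasp point (between the pads) lies robot.pinch_z behind it (robot.pinch_z is the distance from the TCP to the grasp point, in m); y points along the fingers, z is the direction in which the jaws open and shut, and the axes are right-handed (so a half turn about y gives the same grasp; the last joint's range is limited). The gripper opens to 92 mm and grips with 3 to 60 N. Pads are 19 mm wide; open, the fingers measure 130 mm over their backs; the gripper's body (75 mm by 190 mm) begins 47 mm behind the grasp point.
Start: joints at [-1.355, 0.342, 1.524, -0, 1.275, -0.146], TCP at [0.186, -0.491, 0.204] pointing down, gripper open.
Joint ranges: [-2.53, 2.53], [-0.77, 2.02], [0.04, 2.7], [-1, 4.14], [0.28, 2.66], [-3.11, 3.11]. Speed limits (rad/s): [2.57, 2.57, 3.14, 3.14, 3.14, 3.14].

## Interface

Orientations are given as [roll, pitch, yaw] about the fixed x, y, z axes, in that order (R = Rz(yaw) Ry(pitch) Rx(roll)).
In Python, from cell import status, viewer, robot gives the robot as it stands. The module is installed in compiled form; this text tells all that it offers.
- The arm moves only by the shell command python3 -m pendant 'ROWS' [FORCE]. ROWS is JSON, a list that holds one entry, the list of rows, each a list of 7 numbers: the shift along the tool's x, y, z in cm, then the turn, a rotation vector about the tool's x, y, z in rad, then the finger opening in cm, from 0 to 9.18. A call has 1 to 20 rows; each row is the pose to reach, as a shift and turn from the pose commanded when the call began, along the tool's axes at that moment; what a row does not reach only later rows make up. A row lasts 1/10 s, in which the tool goes at most 50 mm and 8.59 degrees, less where a joint would pass 70% of its speed; a pose out of reach is approached as far as the arm can. A call with a gripper value outside its range is refused whole. The fingers move at their own pace and stop on an object; FORCE is the grip in N (left out, the last holds). Time passes only in rows, so rows that repeat a pose let the fingers close. It gives the time, the measured TCP pose, the force and the opening at its end, in the units of the state.
- status.observe(): the state, without advancing time (a new reading comes with each control period).
- viewer.read_camera(name): name is "side" or "top" or "wrist"; returns a dict with "image" (384x512x3 uint8, red, green, blue), "range_z" (384x512 float32, m along the optical axis (not along the pixel's ray), 0 where there is no reading), "fx", "fy", "cx", "cy" (pixels), "distortion" ([k1, k2, p1, p2, k3] as OpenCV has them; the pictures are not rectified), "camera_from_world" (4x4, takes a point from world to camera coordinates). Camera axes: x right, y up, looking along -z (the intrinsics and any distortion apply to the point x, -y, -z); pixel columns grow to the right and rows downward; lengths in m; the calibration is good to about 2 mm. A picture is of the moment at which its call begins.
- robot.hand_in(): hands the job in, once; it reports no verdict.
The state is a dict: "time": time; "qpos": joint angles; "qvel": joint speeds; "joint_efforts": joint torques, N m; "tool_pos": TCP position; "tool_rot": TCP orientation; "contact_force": force on the tool from outside, world axes, zero at the start; "torque": the same for the moment, N m; "opening": finger opening in m.
Only numpy, scipy, OpenCV 4.12 (cv2) and the standard library are available. Lean on these libraries where they do the work, as an engineer would, in place of code of your own. Each camera call takes 0.05 s, during which the arm holds its last target. There are 200 camera calls.

## Task

Take the blue glass cutter from the wooden rest and put it away in the clip rack with its brass wheel head towards the red end of the rack: press it gently down between the spring fingers until both pairs have snapped round the barrel and it sits fully home, then let go. Feel your way, because the clips crack if the cutter is pressed into them with more than about 20 N, and leave the solder spool, the flux bottle and the foil roll where they are.

Things in the scene. Friction and masses are not known exactly. Their poses are not given: they have to be found in the camera images.
- cutter: Blue glass cutter, 110 g, 193 mm long, lying level along its y axis; origin on the axis, mid-barrel. Round barrel 16 mm diameter, 65 mm either way; then at each end a black collar 17 mm square, 12 mm long; then brass: wheel head to +y (out to 104 mm), tail cap to -y (87 mm). Starts on the rest, up to 10 mm off its middle lengthwise. Grip it by the barrel.
- cutter_head (a point): The middle of the brass wheel head, 96 mm from the cutter's origin along its +y, on its axis; it tells which end is which.
- rest: Wooden rest fixed to the bench, 60 x 130 mm, 34 mm high; origin centre of underside. The cutter lies along its y in two notched walls (10 mm thick, 45 mm either side of the middle), axis 34 mm above the bench, 24 mm above the rest's base plate, free to grip between the walls.
- rack: Clip rack fixed to the bench: wooden base 75 x 190 x 14 mm, origin centre of underside, +y end painted red. A bar above carries two clips that open upward and take the barrel along y, over the line x = 0. The bar is clamped by hand; its height is NOT told by this pose: the seated barrel's axis is 68 to 92 mm above the bench. Snapping both clips takes 7 to 13 N in all.
- rack_clip_red (a point): Point on the base's top (14 mm above the bench) under the clip nearer the red end, 46 mm along +y from the rack's middle. Each clip is 12 mm wide: a pair of steel spring fingers at -x and +x with round lips (3 mm radius, 10.5 mm gap) and 45 degree flares up to 36 mm apart; flare tops 14 mm above the seated axis. Resting on the lips, not yet pressed in, the barrel is 12 mm above seated.
- rack_clip_plain (a point): The same under the other clip, at -46 mm. Between the clips 80 mm of barrel is free to grip or press on; the bar's top is 30 mm below the seated axis there. Collars stay outside the clips: 13 mm of play either way lengthwise. Seated, the barrel lies in a rigid grey V seat in each clip.
- clip_red_far (a joint): Opening angle (rad) of the spring finger on the +x side of the clip nearer the red end, hinged 32 mm below its lip: 0 empty (up to 0.015 with the cutter merely resting on the lips), up to about 0.09 while the barrel passes the lips, about 0.035 when they have closed round the seated barrel.
- clip_red_near (a joint): The same for the finger on the -x side of the clip nearer the red end.
- clip_plain_far (a joint): The same for the finger on the +x side of the other clip.
- clip_plain_near (a joint): The same for the finger on the -x side of the other clip.
- solder_spool: Bystander: steel spool, 52 mm diameter, 46 mm high, standing; origin at the centre of its underside.
- flux_bottle: Bystander: small amber bottle with a black cap, 42 mm diameter, 85 mm high, standing; origin at the centre of its underside.
- foil_roll: Bystander: flat copper foil roll, 68 mm diameter, 10 mm high, lying; origin at the centre of its underside.
- pin_red (a joint): How far (m) the white sprung tell-tale pin, 5 mm diameter, in the seat of the clip nearer the red end is pushed down: under 0.001 with the barrel out or only resting on the lips, about 0.004 when the barrel is fully home. It is soft (1 N).
- pin_plain (a joint): The same for the pin in the other clip.
Mind the look-alikes: they are no part of the job. Several things have the shape of the cutter; the one meant has the colours described above.

How it is judged:
By the outcome, as a careful person would: the job done as asked, in the order asked, and still so for the second after the job is handed in, with the robot touching nothing.
It also fails if it takes over 58 s, if anything falls off the work surface, if the arm or the gripper's body presses on something with over 40 N, if the wrist force passes 120 N, or if a joint passes its speed limit or range.

## Working session

There is one attempt and no reset: what is moved stays moved. The work goes in short steps, Python scripts to look and compute and a shell command to move; the robot and the scene stay as the last step left them, time stands still between calls to the robot, and variables do not carry over. Pictures are saved under pics/ and viewed, about 8 in all and at most 12, crops included, and the job is handed in when it is done.

```bash
mkdir -p pics
cat > h.py <<'E'
import numpy as np, cv2
from cell import status, viewer, robot
def cam(n):
    d=viewer.read_camera(n); return d
def save(d,name,crop=None,s=1):
    im=d["image"][:,:,::-1]
    if crop: im=im[crop[1]:crop[3],crop[0]:crop[2]]
    if s!=1: im=cv2.resize(im,None,fx=s,fy=s,interpolation=cv2.INTER_CUBIC)
    cv2.imwrite("pics/"+name+".png",im)
def ray(d,px):
    K=np.array([[d["fx"],0,d["cx"]],[0,d["fy"],d["cy"]],[0,0,1.]])
    u=cv2.undistortPoints(np.array(px,float).reshape(-1,1,2),K,np.array(d["distortion"])).reshape(-1,2)
    v=np.c_[u[:,0],-u[:,1],-np.ones(len(u))]
    T=np.array(d["camera_from_world"]); R=T[:3,:3]; return -R.T@T[:3,3], v@R
def onz(d,px,z):
    o,v=ray(d,px); return o+v*((z-o[2])/v[:,2])[:,None]
def byrange(d,px):
    o,v=ray(d,px); p=np.array(px).round().astype(int).reshape(-1,2)
    return o+v*d["range_z"][p[:,1],p[:,0]][:,None]
E
python3 - <<'E'
from h import *
import numpy as np
s=status.observe(); print({k:np.round(v,3) for k,v in s.items()}, robot.pinch_z)
a=cam("top");b=cam("side")
im=np.hstack([a["image"],b["image"]])
save(a,"top0",s=1.5);save(b,"side0",s=1.5)
for d in(a,b):print(d["fx"],d["cx"],d["cy"],d["distortion"],np.round(d["camera_from_world"],3).tolist())
E
```

```text
{'time': np.float64(0.0), 'qpos': array([-1.355,  0.343,  1.525,  0.   ,  1.275, -0.146]), 'qvel': array([ 0.001, -0.001, -0.   , -0.001,  0.001,  0.001]), 'joint_efforts': array([-1.0000e-03, -4.3125e+01, -2.4422e+01,  7.2000e-02,  5.6000e-02,
       -0.0000e+00]), 'tool_pos': array([ 0.186, -0.491,  0.204]), 'tool_rot': array([-1.572,  0.   , -2.78 ]), 'contact_force': array([ 0.209, -0.917,  0.438]), 'torque': array([-0.021,  0.012, -0.052]), 'opening': np.float64(0.092)} 0.0188
410.2559693079886 254.362655374627 191.49894550060162 [-0.08720274  0.          0.          0.          0.        ] [[-0.011, -1.0, -0.026, 0.203], [0.998, -0.012, 0.056, -0.506], [-0.056, -0.025, 0.998, -1.206], [0.0, 0.0, 0.0, 1.0]]
443.9206542507629 264.5281239670292 193.5388112472451 [-0.13724812  0.          0.          0.          0.        ] [[0.99, -0.14, -0.0, -0.499], [0.091, 0.638, 0.764, -0.22], [-0.107, -0.757, 0.645, -0.939], [0.0, 0.0, 0.0, 1.0]]
```

View pics/top0.png

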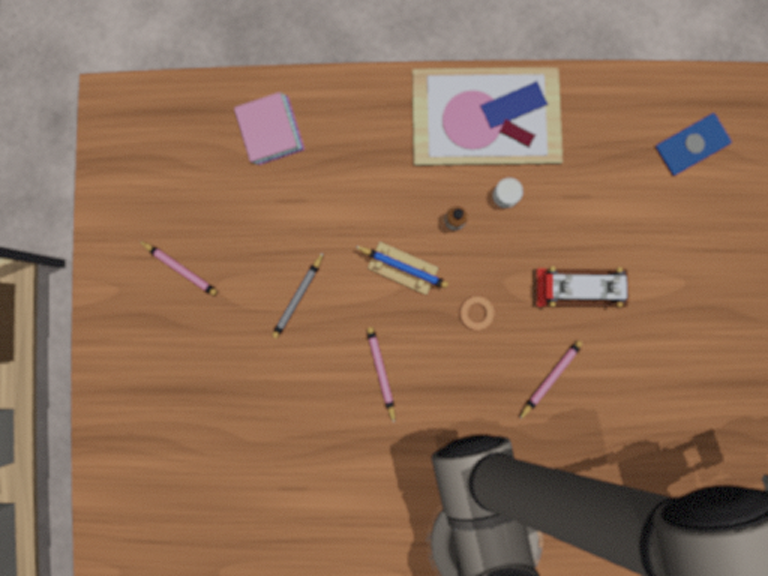

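View pics/side0.png

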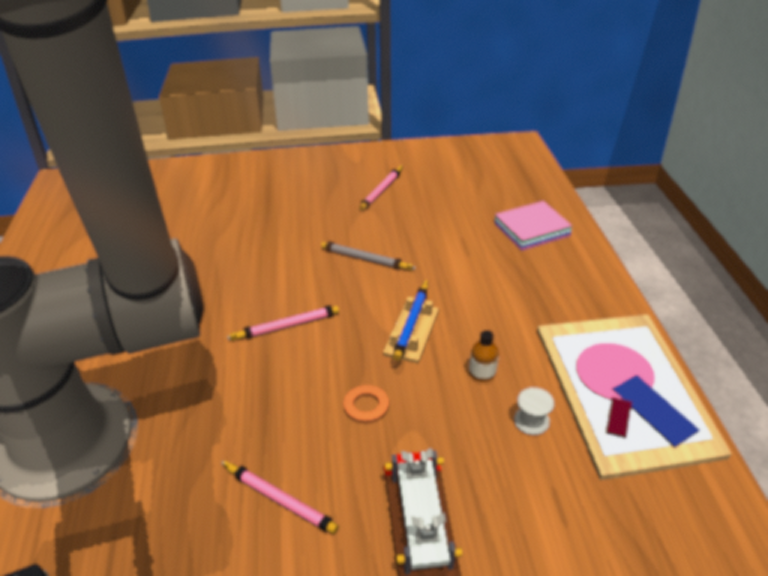

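The blue cutter on the rest is at about (401,267) in the 1.5x top view. The grey one at (298,296) and the three pink ones at (181,270), (381,373) and (552,378) are look-alikes. The rack is at (585,287) with its red end to the left (+y). I'll confirm with one enlarged crop and measure.

Run:
```python
from h import *
a=cam("top");b=cam("side")
A=cv2.resize(a["image"][150:215,230:430],None,fx=4,fy=4,interpolation=cv2.INTER_CUBIC)
B=cv2.resize(b["image"][180:245,230:430],None,fx=4,fy=4,interpolation=cv2.INTER_CUBIC)
cv2.imwrite("pics/c1.png",np.vstack([A,B])[:,:,::-1])
for n,d in(("top",a),("side",b)):
    hsv=cv2.cvtColor(d["image"],cv2.COLOR_RGB2HSV)
    m=cv2.inRange(hsv,(105,150,60),(125,255,255))
    if n=="top": m[:150]=0;m[200:]=0;m[:,:230]=0;m[:,310:]=0
    else: m[:185]=0;m[240:]=0;m[:,:255]=0;m[:,290:]=0
    ys,xs=np.nonzero(m);c=np.array([xs.mean(),ys.mean()])
    (cx,cy),(w,h),an=cv2.minAreaRect(np.c_[xs,ys].astype(np.float32))
    u=np.linalg.svd(np.c_[xs,ys]-c,full_matrices=False)[2][0]
    t=(np.c_[xs,ys]-c)@u; e=np.array([c+u*t.min(),c+u*t.max()])
    P=onz(d,e,.034); print(n,len(xs),(cx,cy),P.round(4).tolist(),P.mean(0).round(4),np.linalg.norm(P[1]-P[0]),np.degrees(np.arctan2(*(P[1]-P[0])[[1,0]])))
    r=cv2.inRange(hsv,(0,190,100),(4,255,255))|cv2.inRange(hsv,(174,190,100),(180,255,255))
    if n=="top":
        r[:170]=0;r[215:]=0;r[:,:345]=0
        ys,xs=np.nonzero(r);print("red",xs.min(),xs.max(),ys.min(),ys.max(),len(xs))
        print(onz(d,[[xs.min(),ys.min()],[xs.min(),ys.max()],[xs.max(),ys.min()],[xs.max(),ys.max()]],.014).round(4).tolist())
print(byrange(a,[[375,191],[390,191],[405,191],[361,191],[268,178]]).round(3).tolist())
```

```text
top 151 (270.3189697265625, 178.4224090576172) [[0.5723, 0.2091, 0.034], [0.5187, 0.0887, 0.034]] [0.5455 0.1489 0.034 ] 0.13172867644266267 -113.99932573527182
red 358 366 180 203 71
[[0.5391, -0.1135, 0.014], [0.4703, -0.1118, 0.014], [0.5388, -0.1376, 0.014], [0.47, -0.1358, 0.014]]
side 167 (274.09429931640625, 212.53692626953125) [[0.5775, 0.2154, 0.034], [0.5241, 0.094, 0.034]] [0.5508 0.1547 0.034 ] 0.13263619722268616 -113.76628636154946
[[0.503, -0.149, 0.067], [0.503, -0.199, 0.048], [0.502, -0.24, 0.056], [0.506, -0.121, 0.018], [0.546, 0.156, 0.039]]
```

View pics/c1.png

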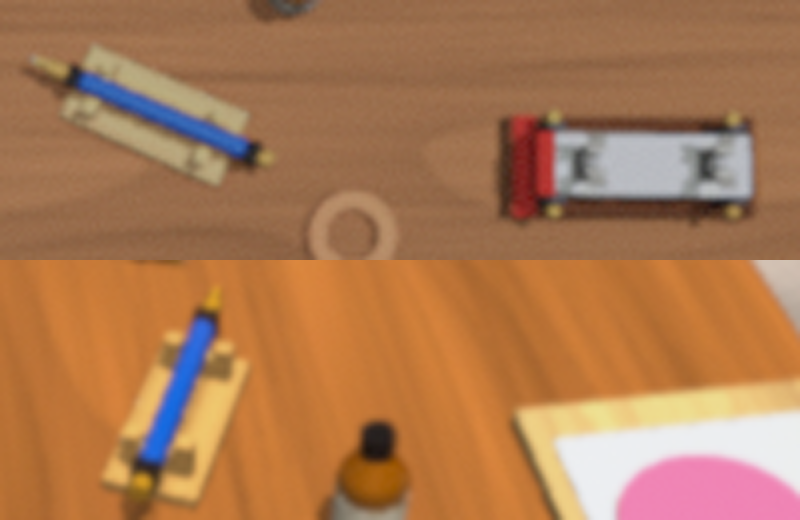

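The blue cutter is confirmed. Its barrel runs from about (78,82) to (245,150) in the top crop, black collars at both ends, and the longer brass head at the upper left (+y). The rack's red end is at crop (530,165), with clips at about (585,163) and (708,163). Next I'll check the bottle clearance and work out the first approach.

```bash
cat >> h.py <<'E'
from scipy.spatial.transform import Rotation as Ro
def go(p,yaw):
    s=status.observe(); R=Ro.from_euler('xyz',s["tool_rot"]); T=Ro.from_euler('xyz',[-np.pi/2,0,yaw])
    print("shift cm",(R.inv().apply(np.array(p)-s["tool_pos"])*100).round(2),"turn",(R.inv()*T).as_rotvec().round(4),"t",round(s["time"],2),"F",s["contact_force"].round(2))
E
python3 - <<'E'
from h import *
a=cam("top")
print("bottle",onz(a,[[458/1.5,214/1.5]],.085), "spool",onz(a,[[507/1.5,190/1.5]],.046))
go([.546,.152,.19],np.radians(-114))
E
```

```text
bottle [[0.64112603 0.04909676 0.085     ]] spool [[ 0.69431541 -0.05185373  0.046     ]]
shift cm [-56.44   1.44 -47.37] turn [ 6.000e-04 -7.901e-01 -3.000e-04] t 0.25 F [0.83 0.08 0.61]
```

```bash
python3 -m pendant '[[[-56.4,1.4,-47.4,0,-0.79,0,9.18],[-56.4,1.4,-47.4,0,-0.79,0,9.18],[-56.4,1.4,-47.4,0,-0.79,0,9.18],[-56.4,1.4,-47.4,0,-0.79,0,9.18],[-56.4,1.4,-47.4,0,-0.79,0,9.18],[-56.4,1.4,-47.4,0,-0.79,0,9.18],[-56.4,1.4,-47.4,0,-0.79,0,9.18],[-56.4,1.4,-47.4,0,-0.79,0,9.18],[-56.4,1.4,-47.4,0,-0.79,0,9.18],[-56.4,1.4,-47.4,0,-0.79,0,9.18],[-56.4,1.4,-47.4,0,-0.79,0,9.18],[-56.4,1.4,-47.4,0,-0.79,0,9.18],[-56.4,1.4,-47.4,0,-0.79,0,9.18],[-56.4,1.4,-47.4,0,-0.79,0,9.18],[-56.4,1.4,-47.4,0,-0.79,0,9.18],[-56.4,1.4,-47.4,0,-0.79,0,9.18],[-56.4,1.4,-47.4,0,-0.79,0,9.18],[-56.4,1.4,-47.4,0,-0.79,0,9.18]]]' 30
python3 - <<'E'
from h import *
d=cam("wrist"); save(d,"w1",s=1.5)
hsv=cv2.cvtColor(d["image"],cv2.COLOR_RGB2HSV)
m=cv2.inRange(hsv,(105,150,60),(125,255,255)); m=cv2.morphologyEx(m,cv2.MORPH_OPEN,np.ones((3,3)))
n,l,st,_=cv2.connectedComponentsWithStats(m); i=1+st[1:,4].argmax(); ys,xs=np.nonzero(l==i)
c=np.array([xs.mean(),ys.mean()]);u=np.linalg.svd(np.c_[xs,ys]-c,full_matrices=False)[2][0]
t=(np.c_[xs,ys]-c)@u; P=onz(d,[c+u*t.min(),c+u*t.max()],.034)
print(st[i],P.round(4).tolist(),P.mean(0).round(4),np.linalg.norm(P[1]-P[0]),np.degrees(np.arctan2(*(P[1]-P[0])[[1,0]])),byrange(d,[c]))
s=status.observe();print(s["tool_pos"],s["tool_rot"],s["contact_force"])
E
```

```text
time: 2.05
tool_pos: [0.5451, 0.1511, 0.1901]
tool_rot: [-1.571, -0.001, -1.99]
contact_force: [-0.6, -0.2, 0.8]
opening: 0.092
[247 157  12  79 843] [[0.5555, 0.1694, 0.034], [0.5202, 0.0899, 0.034]] [0.5378 0.1297 0.034 ] 0.08697824007363482 -113.986885183037 [[0.53862148 0.13157719 0.04157396]]
[0.54517077 0.15085603 0.19037678] [-1.57092556e+00 -4.81277882e-04 -1.99101763e+00] [ 0.00851042 -0.67634827 -0.18773046]
```

View pics/w1.png

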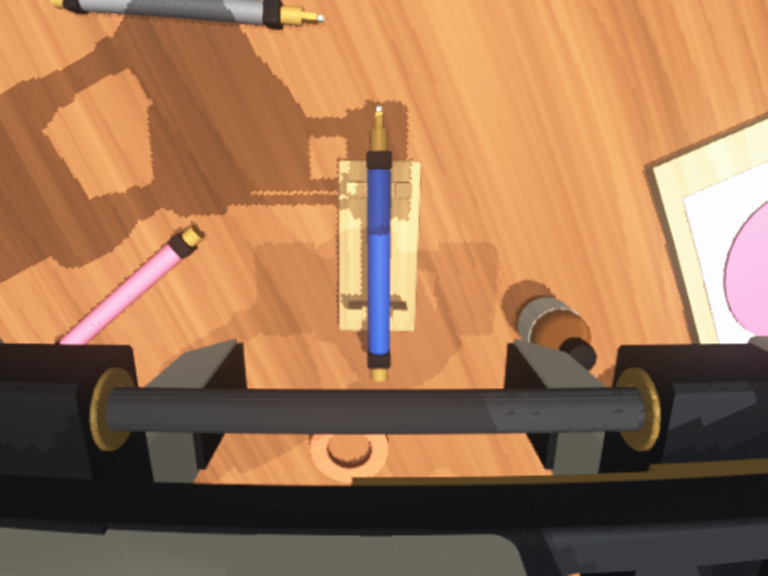

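The wrist view shows the cutter upright, barrel from (378,168) to (379,354), with the brass head at the top and the fingers centred on it. My mask missed the shadowed part, so I'll recompute from the barrel ends.

Run:
```python
from h import *
d=cam("wrist")
P=onz(d,[[378.5/1.5,168/1.5],[379/1.5,354/1.5]],.037)
print(P.round(4).tolist(),P.mean(0),np.linalg.norm(P[1]-P[0]),np.degrees(np.arctan2(*(P[0]-P[1])[[1,0]])))
c=P.mean(0);u=(P[0]-P[1])/np.linalg.norm(P[0]-P[1])
g=c;print(g); go([g[0],g[1],.034-robot.pinch_z+.002],np.arctan2(u[1],u[0])-np.pi)
```

```text
[[0.574, 0.2111, 0.037], [0.5204, 0.0896, 0.037]] [0.5472165  0.15033188 0.037     ] 0.13273578644417675 66.20707725713956
[0.5472165  0.15033188 0.037     ]
shift cm [-0.05 17.33  0.2 ] turn [-0.0001 -0.0052  0.0003] t 2.15 F [ 0.15 -0.28  0.4 ]
```

```bash
python3 -m pendant '[[[0,4,0.2,0,0,0,9.18],[0,8,0.2,0,0,0,9.18],[0,12,0.2,0,0,0,9.18],[0,14.5,0.2,0,0,0,9.18],[0,16,0.2,0,0,0,9.18],[0,16.8,0.2,0,0,0,9.18],[0,17.2,0.2,0,0,0,9.18],[0,17.2,0.2,0,0,0,9.18],[0,17.2,0.2,0,0,0,1.2],[0,17.2,0.2,0,0,0,1.2],[0,17.2,0.2,0,0,0,1.2],[0,17.2,0.2,0,0,0,1.2],[0,17.2,0.2,0,0,0,1.2],[0,17.2,0.2,0,0,0,1.2],[0,17.2,0.2,0,0,0,1.2],[0,17.2,0.2,0,0,0,1.2]]]' 40
```

```text
time: 3.75
tool_pos: [0.5474, 0.1511, 0.0182]
tool_rot: [-1.571, -0.0, -1.99]
contact_force: [-0.0, -0.1, -0.0]
opening: 0.0324
```

```bash
python3 -m pendant '[[[0,0,0,0,0,0,0.5],[0,0,0,0,0,0,0.5],[0,0,0,0,0,0,0.5],[0,0,0,0,0,0,0.5],[0,0,0,0,0,0,0.5]]]' 40
python3 - <<'E'
from h import *
a=cam("top");
# rack points at z guess .08: clip lips from crop
for z in (.07,.08,.09): print(z,onz(a,[[230+585/4,150+163/4],[230+708/4,150+164/4]],z).round(4).tolist())
E
```

```text
time: 4.25
tool_pos: [0.5479, 0.1511, 0.019]
tool_rot: [-1.57, 0.0, -1.99]
contact_force: [-0.9, -1.8, 4.8]
opening: 0.0053
0.07 [[0.5032, -0.1523, 0.07], [0.5014, -0.2411, 0.07]]
0.08 [[0.5026, -0.1496, 0.08], [0.5008, -0.2376, 0.08]]
0.09 [[0.5021, -0.1468, 0.09], [0.5003, -0.2341, 0.09]]
```

The opening is 5 mm, so the grip missed. I'll look.

Run:
```python
from h import *
d=cam("wrist");b=cam("side");s=status.observe();print(s["opening"],s["contact_force"])
B=cv2.resize(b["image"][130:260,200:370],(512,384),interpolation=cv2.INTER_CUBIC)
cv2.imwrite("pics/m1.png",np.vstack([d["image"],B])[:,:,::-1][::1])
im=np.vstack([d["image"],B]);cv2.imwrite("pics/m1.png",cv2.resize(im,(400,600),interpolation=cv2.INTER_AREA)[:,:,::-1])
```

```text
0.005262683790711093 [-0.18860938 -0.93942798  5.32544047]
```

View pics/m1.png

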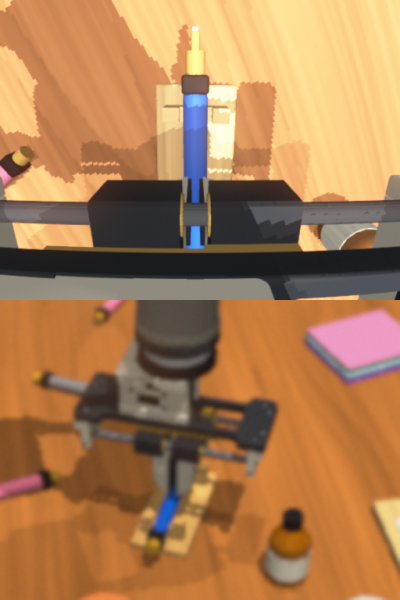

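Run:
```python
from h import *
b=cam("side");d=cam("wrist")
B=cv2.resize(b["image"][180:245,240:300],(720,780),interpolation=cv2.INTER_CUBIC)[:600]
W=cv2.resize(d["image"][220:330,190:320],(0,0),fx=3.5,fy=3.5,interpolation=cv2.INTER_CUBIC)
B=cv2.resize(B,(345,385))
cv2.imwrite("pics/m2.png",np.hstack([W[:385,:455],B[:385]])[:,:,::-1])
for x in (264,268,272,276):
  ys=np.arange(190,232,3);P=byrange(b,np.c_[np.full(len(ys),x),ys]);print(x,[(int(y),*p.round(3)) for y,p in zip(ys,P)])
```

```text
264 [(190, np.float64(0.521), np.float64(0.125), np.float64(0.132)), (193, np.float64(0.52), np.float64(0.122), np.float64(0.125)), (196, np.float64(0.52), np.float64(0.122), np.float64(0.116)), (199, np.float64(0.537), np.float64(0.242), np.float64(0.003)), (202, np.float64(0.536), np.float64(0.232), np.float64(0.0)), (205, np.float64(0.534), np.float64(0.223), np.float64(-0.002)), (208, np.float64(0.533), np.float64(0.212), np.float64(-0.002)), (211, np.float64(0.531), np.float64(0.196), np.float64(0.002)), (214, np.float64(0.529), np.float64(0.186), np.float64(0.0)), (217, np.float64(0.526), np.float64(0.165), np.float64(0.01)), (220, np.float64(0.525), np.float64(0.154), np.float64(0.01)), (223, np.float64(0.52), np.float64(0.119), np.float64(0.034)), (226, np.float64(0.519), np.float64(0.116), np.float64(0.027)), (229, np.float64(0.516), np.float64(0.09), np.float64(0.043))]
268 [(190, np.float64(0.53), np.float64(0.125), np.float64(0.131)), (193, np.float64(0.529), np.float64(0.12), np.float64(0.126)), (196, np.float64(0.529), np.float64(0.119), np.float64(0.118)), (199, np.flo
[... 1779 characters left out ...]
(199, np.float64(0.546), np.float64(0.112), np.float64(0.113)), (202, np.float64(0.551), np.float64(0.137), np.float64(0.081)), (205, np.float64(0.551), np.float64(0.137), np.float64(0.071)), (208, np.float64(0.551), np.float64(0.138), np.float64(0.062)), (211, np.float64(0.552), np.float64(0.137), np.float64(0.053)), (214, np.float64(0.553), np.float64(0.143), np.float64(0.037)), (217, np.float64(0.555), np.float64(0.156), np.float64(0.014)), (220, np.float64(0.554), np.float64(0.148), np.float64(0.012)), (223, np.float64(0.553), np.float64(0.14), np.float64(0.009)), (226, np.float64(0.546), np.float64(0.103), np.float64(0.035)), (229, np.float64(0.546), np.float64(0.1), np.float64(0.029))]
```

View pics/m2.png

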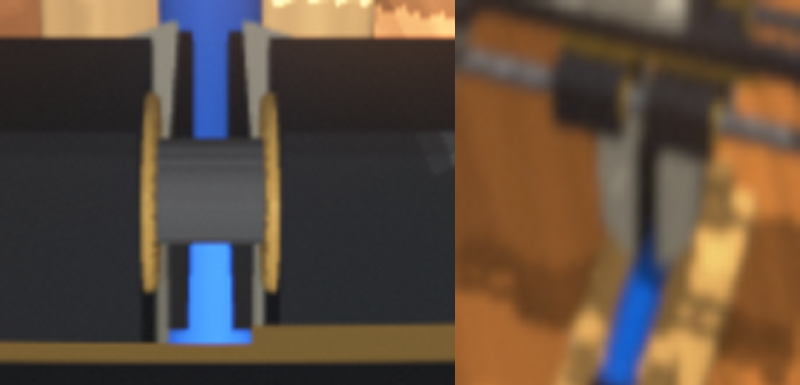

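```bash
python3 - <<'E'
from h import *
d=cam("wrist")
for x in (232,236,238,263,266):
  ys=np.arange(222,252,3);P=byrange(d,np.c_[np.full(len(ys),x),ys]);print(x,[(int(y),*[float(q) for q in p.round(3)]) for y,p in zip(ys,P)])
E
python3 -m pendant '[[[0,-1,0,0,0,0,0.5],[0,-4,0,0,0,0,0.5],[0,-6,0,0,0,0,0.5],[0,-6,0,0,0,0,0.5]]]' 40
python3 - <<'E'
from h import *
b=cam("side");d=cam("wrist");s=status.observe();print(s["tool_pos"],s["opening"],s["contact_force"])
W=cv2.resize(d["image"],(400,300));B=cv2.resize(b["image"][150:240,230:350],(400,300),interpolation=cv2.INTER_CUBIC)
cv2.imwrite("pics/m3.png",np.hstack([W,B])[:,:,::-1])
for x in (268,271,274):
  ys=np.arange(180,226,3);P=byrange(b,np.c_[np.full(len(ys),x),ys]);print(x,[(int(y),*[float(q) for q in p.round(3)]) for y,p in zip(ys,P)])
E
```

```text
232 [(222, 0.538, 0.158, 0.008), (225, 0.537, 0.156, 0.009), (228, 0.536, 0.155, 0.009), (231, 0.557, 0.187, 0.112), (234, 0.558, 0.187, 0.115), (237, 0.557, 0.187, 0.115), (240, 0.557, 0.186, 0.116), (243, 0.557, 0.185, 0.116), (246, 0.557, 0.186, 0.119), (249, 0.557, 0.186, 0.121)]
236 [(222, 0.546, 0.166, 0.038), (225, 0.545, 0.164, 0.036), (228, 0.545, 0.164, 0.042), (231, 0.546, 0.165, 0.048), (234, 0.546, 0.165, 0.053), (237, 0.546, 0.165, 0.056), (240, 0.546, 0.165, 0.06), (243, 0.546, 0.165, 0.064), (246, 0.547, 0.165, 0.067), (249, 0.546, 0.165, 0.07)]
238 [(222, 0.547, 0.166, 0.039), (225, 0.546, 0.164, 0.039), (228, 0.546, 0.164, 0.043), (231, 0.546, 0.164, 0.047), (234, 0.546, 0.164, 0.051), (237, 0.547, 0.164, 0.055), (240, 0.547, 0.164, 0.059), (243, 0.547, 0.164, 0.063), (246, 0.547, 0.165, 0.067), (249, 0.547, 0.164, 0.069)]
263 [(222, 0.559, 0.16, 0.036), (225, 0.558, 0.159, 0.038), (228, 0.558, 0.16, 0.044), (231, 0.558, 0.16, 0.048), (234, 0.558, 0.159, 0.052), (237, 0.558, 0.159, 0.055), (240, 0.557, 0.16, 0.059), (243, 0.557, 0.16, 0.063), (246, 0.557, 0.16, 0.06
[... 1169 characters left out ...]
-0.0), (201, 0.549, 0.2, 0.03), (204, 0.55, 0.202, 0.019), (207, 0.549, 0.2, 0.01), (210, 0.548, 0.189, 0.009), (213, 0.541, 0.146, 0.039), (216, 0.539, 0.132, 0.043), (219, 0.537, 0.122, 0.042), (222, 0.536, 0.113, 0.041), (225, 0.535, 0.105, 0.039)]
274 [(180, 0.548, 0.154, 0.134), (183, 0.548, 0.153, 0.127), (186, 0.548, 0.152, 0.118), (189, 0.549, 0.155, 0.106), (192, 0.568, 0.27, 0.0), (195, 0.567, 0.258, -0.001), (198, 0.558, 0.207, 0.034), (201, 0.556, 0.196, 0.033), (204, 0.553, 0.177, 0.04), (207, 0.551, 0.163, 0.043), (210, 0.549, 0.152, 0.043), (213, 0.547, 0.141, 0.043), (216, 0.546, 0.133, 0.04), (219, 0.545, 0.124, 0.039), (222, 0.548, 0.142, 0.011), (225, 0.542, 0.107, 0.036)]
```

View pics/m3.png

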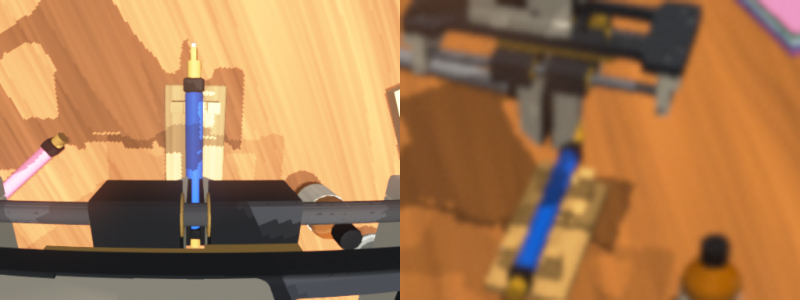

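The 3D ranges show the real fingertips about 23–24 mm higher than the reported TCP: the tip was at about 0.042, on top of the barrel, while the report said 0.019. The cutter hasn't moved. I'll apply this offset and regrip lower, checking the force on the way.

```bash
python3 -m pendant '[[[0,0,0,0,0,0,4.5],[0,0,0,0,0,0,4.5],[0,0,0,0,0,0,4.5],[0,2,0,0,0,0,4.5],[0,4,0,0,0,0,4.5],[0,5.5,0,0,0,0,4.5],[0,6.5,0,0,0,0,4.5],[0,7.2,0,0,0,0,4.5],[0,7.7,0,0,0,0,4.5],[0,8.1,0,0,0,0,4.5],[0,8.1,0,0,0,0,4.5]]]' 40
python3 -m pendant '[[[0,0,0,0,0,0,0.5],[0,0,0,0,0,0,0.5],[0,0,0,0,0,0,0.5],[0,0,0,0,0,0,0.5],[0,0,0,0,0,0,0.5],[0,0,0,0,0,0,0.5]]]' 40
```

```text
time: 6.15
tool_pos: [0.5473, 0.1511, -0.0029]
tool_rot: [-1.571, -0.0, -1.99]
contact_force: [0.7, 0.7, -0.4]
opening: 0.0452
time: 6.75
tool_pos: [0.5475, 0.1511, -0.0025]
tool_rot: [-1.57, 0.0, -1.99]
contact_force: [-0.4, -0.5, 1.8]
opening: 0.0149
```

```bash
python3 -m pendant '[[[0,-0.5,0,0,0,0,0.5],[0,-2,0,0,0,0,0.5],[0,-5,0,0,0,0,0.5],[0,-9,0,0,0,0,0.5],[0,-12,0,0,0,0,0.5],[0,-13,0,0,0,0,0.5],[0,-13,0,0,0,0,0.5]]]' 45
python3 - <<'E'
from h import *
go([.502,-.200,.127],np.radians(-91.3))
E
```

```text
time: 7.45
tool_pos: [0.548, 0.1512, 0.1284]
tool_rot: [-1.569, 0.001, -1.99]
contact_force: [0.7, 0.5, -1.4]
opening: 0.0146
shift cm [33.95  0.12 10.09] turn [-0.0025 -0.3963 -0.0008] t 7.45 F [ 0.66  0.49 -1.36]
```

```bash
python3 -m pendant '[[[2,0,0.6,0,-0.03,0,0.5],[5.5,0,1.6,0,-0.07,0,0.5],[9.5,0,2.8,0,-0.12,0,0.5],[13.5,0,4,0,-0.17,0,0.5],[17.5,0,5.2,0,-0.22,0,0.5],[21.5,0,6.4,0,-0.27,0,0.5],[25.5,0,7.6,0,-0.31,0,0.5],[29,0,8.6,0,-0.35,0,0.5],[32,0,9.5,0,-0.38,0,0.5],[33.5,0,10,0,-0.395,0,0.5],[33.9,0,10.1,0,-0.396,0,0.5],[33.9,0,10.1,0,-0.396,0,0.5],[33.9,0,10.1,0,-0.396,0,0.5]]]' 45
python3 - <<'E'
from h import *
d=cam("wrist");a=cam("top")
s=status.observe();print(s["tool_pos"],s["tool_rot"],s["contact_force"])
np.save("pics/wr.npy",d["range_z"])
save(d,"w2",s=1.5)
E
```

```text
time: 8.75
tool_pos: [0.5014, -0.1985, 0.1264]
tool_rot: [-1.572, 0.001, -1.593]
contact_force: [0.3, 0.4, -0.0]
opening: 0.0151
[ 0.50174001 -0.19845715  0.12694912] [-1.57143790e+00  4.59588311e-04 -1.59256317e+00] [ 0.27448017 -0.32805847 -1.12034251]
```

View pics/w2.png

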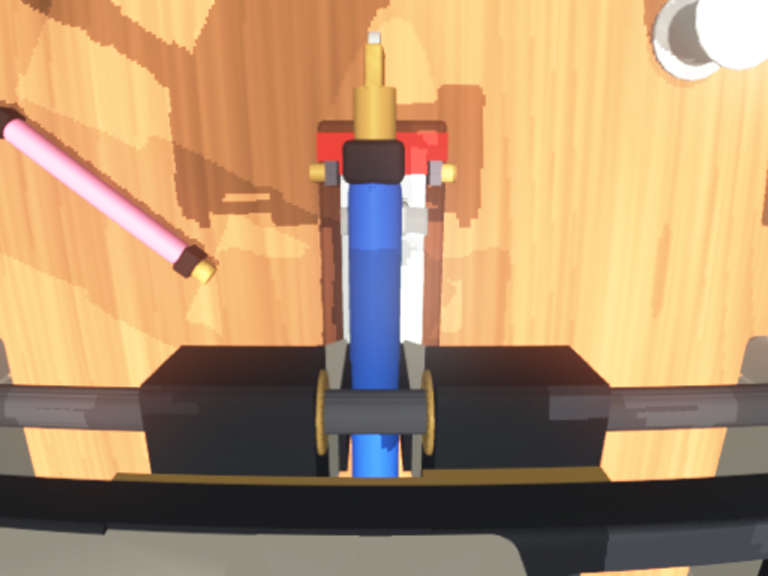

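The head points at the red end (top of picture), and the base edges are visible at x≈318 and 447 (y≈150). The red clip's +x flare is at (402–428, 205–262), and the cutter lies slightly left of the rack centreline. I'll put numbers on that.

Run:
```python
from h import *
d=cam("wrist")
f=lambda L,z:onz(d,np.array(L)/1.5,z).round(4)
print("base L/R near red",f([[318,150],[447,150]],.014).tolist())
print("base L/R low",f([[321,325],[441,325]],.014).tolist())
print("red end y",f([[382,131],[318,122],[447,122]],.014).tolist())
print("barrel ends/edges z.16",f([[350,190],[401,190],[350,335],[400,335]],.157).tolist())
for x in (340,346,404,410,416,422,426):
    print(x,[(y,*[float(q) for q in byrange(d,np.array([[x,y]])/1.5)[0].round(3)]) for y in range(190,345,12)])
print("barrel",byrange(d,np.array([[375,y] for y in range(190,340,30)])/1.5).round(4).tolist(), "head",byrange(d,np.array([[375,100],[374,150]])/1.5).round(4).tolist())
```

```text
base L/R near red [[0.4701, -0.1197, 0.014], [0.5451, -0.1213, 0.014]]
base L/R low [[0.4666, -0.2269, 0.014], [0.5428, -0.2286, 0.014]]
red end y [[0.5075, -0.11, 0.014], [0.4708, -0.1041, 0.014], [0.5449, -0.1056, 0.014]]
barrel ends/edges z.16 [[0.4953, -0.1353, 0.157], [0.5107, -0.1356, 0.157], [0.4937, -0.1818, 0.157], [0.51, -0.1822, 0.157]]
340 [(190, 0.485, -0.141, 0.05), (202, 0.484, -0.147, 0.049), (214, 0.487, -0.149, 0.093), (226, 0.487, -0.154, 0.093), (238, 0.484, -0.166, 0.049), (250, 0.483, -0.173, 0.049), (262, 0.483, -0.179, 0.049), (274, 0.483, -0.186, 0.049), (286, 0.48, -0.201, 0.015), (298, 0.479, -0.21, 0.013), (310, 0.479, -0.217, 0.014), (322, 0.479, -0.225, 0.014), (334, 0.478, -0.234, 0.013)]
346 [(190, 0.488, -0.141, 0.05), (202, 0.487, -0.147, 0.05), (214, 0.49, -0.149, 0.091), (226, 0.49, -0.155, 0.092), (238, 0.487, -0.166, 0.05), (250, 0.487, -0.173, 0.05), (262, 0.486, -0.179, 0.049), (274, 0.486, -0.186, 0.05), (286, 0.486, -0.193, 0.049), (298, 0.486, -0.2, 0.049), (310, 0.485, -0.207, 0.049), (322, 0.485, -0.213, 0.049), (334, 0.485, -0.22, 0.049)]
[... 1373 characters left out ...]
.014), (298, 0.531, -0.211, 0.012), (310, 0.531, -0.219, 0.012), (322, 0.531, -0.226, 0.014), (334, 0.531, -0.235, 0.013)]
426 [(190, 0.533, -0.144, 0.014), (202, 0.533, -0.151, 0.013), (214, 0.525, -0.15, 0.092), (226, 0.533, -0.166, 0.013), (238, 0.533, -0.173, 0.014), (250, 0.533, -0.18, 0.014), (262, 0.533, -0.188, 0.014), (274, 0.533, -0.195, 0.015), (286, 0.533, -0.203, 0.013), (298, 0.533, -0.211, 0.014), (310, 0.533, -0.219, 0.013), (322, 0.533, -0.227, 0.013), (334, 0.533, -0.234, 0.014)]
barrel [[0.5028, -0.1347, 0.1711], [0.5027, -0.143, 0.1706], [0.5025, -0.1515, 0.1701], [0.5023, -0.16, 0.1714], [0.5021, -0.1691, 0.1712]] head [[0.5034, -0.111, 0.1699], [0.5028, -0.124, 0.1706]]
```

Bar top is at z≈0.0495, so the seated axis is about 0.0795, which agrees with the flare tops at 0.093. The cutter axis is at 0.163, parallel to the rack and centred lengthwise, about 4 mm short in x. I'll shift that and descend to just above the lips.

```bash
python3 -m pendant '[[[0,0.5,0.2,0,0,0,0.5],[0,2,0.4,0,0,0,0.5],[0,3.5,0.4,0,0,0,0.5],[0,4.7,0.4,0,0,0,0.5],[0,5.2,0.4,0,0,0,0.5],[0,5.2,0.4,0,0,0,0.5],[0,5.2,0.4,0,0,0,0.5]]]' 50
python3 - <<'E'
from h import *
d=cam("wrist");b=cam("side")
print(status.observe()["contact_force"],status.observe()["tool_pos"])
W=cv2.resize(d["image"][60:260,150:360],(400,381),interpolation=cv2.INTER_CUBIC);B=cv2.resize(b["image"][270:384,230:350],(400,381),interpolation=cv2.INTER_CUBIC)
cv2.imwrite("pics/w3.png",np.hstack([W,B])[:,:,::-1])
E
```

```text
time: 9.6
tool_pos: [0.5061, -0.1999, 0.0757]
tool_rot: [-1.57, -0.0, -1.594]
contact_force: [-0.1, -0.4, -1.3]
opening: 0.0147
[-1.33940282  0.27124973 -1.31934467] [ 0.50618853 -0.20000611  0.07599774]
```

View pics/w3.png

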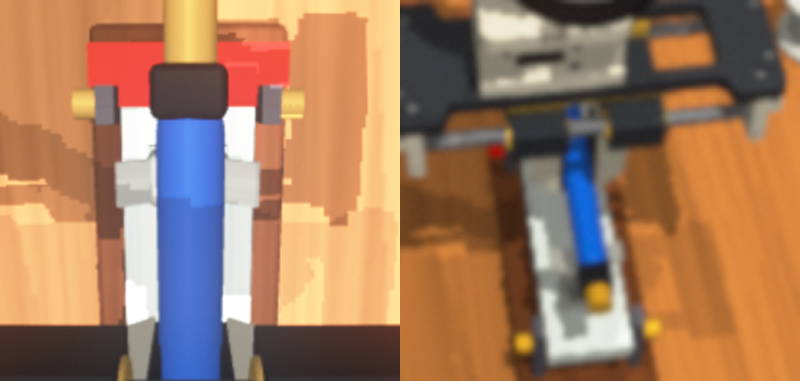

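Barrel at px 158–225, flares spanning 116–260: centred to about 1–2 mm. Now I'll descend to the lips and feel.

```bash
python3 -m pendant '[[[0,0.8,0,0,0,0,0.5],[0,1.4,0,0,0,0,0.5],[0,1.7,0,0,0,0,0.5],[0,1.8,0,0,0,0,0.5],[0,1.8,0,0,0,0,0.5]]]' 50
for i in 1 2; do python3 -m pendant '[[[0,0.1,0,0,0,0,0.5],[0,0.1,0,0,0,0,0.5]]]'; done
```

```text
time: 10.2
tool_pos: [0.5056, -0.1997, 0.0571]
tool_rot: [-1.571, 0.0, -1.594]
contact_force: [0.1, -0.6, -0.4]
opening: 0.0143
time: 10.4
tool_pos: [0.5059, -0.1999, 0.0565]
tool_rot: [-1.57, -0.0, -1.594]
contact_force: [-0.6, -0.3, -1.3]
opening: 0.0147
time: 10.6
tool_pos: [0.5059, -0.1999, 0.0559]
tool_rot: [-1.57, -0.001, -1.594]
contact_force: [-0.9, 0.1, 4.0]
opening: 0.0142
```

Contact came at the expected lip height, with +4 N. I'll continue in small steps.

```bash
for i in 1 2 3; do python3 -m pendant '[[[0,0.05,0,0,0,0,0.5],[0,0.05,0,0,0,0,0.5]]]' | egrep 'pos|force|rot'; done
```

```text
tool_pos: [0.5061, -0.2, 0.0558]
tool_rot: [-1.57, -0.001, -1.594]
contact_force: [-2.2, 0.4, 7.6]
tool_pos: [0.5061, -0.2, 0.0555]
tool_rot: [-1.569, -0.001, -1.594]
contact_force: [-3.3, 0.3, 8.2]
tool_pos: [0.5059, -0.2001, 0.0549]
tool_rot: [-1.57, -0.001, -1.594]
contact_force: [-2.5, -0.3, 9.1]
```

```bash
python3 -m pendant '[[[0,0.03,-0.06,0,0,0,0.5],[0,0.03,-0.06,0,0,0,0.5]]]' | egrep 'pos|force|rot'; for i in 1 2; do python3 -m pendant '[[[0,0.05,0,0,0,0,0.5],[0,0.05,0,0,0,0,0.5]]]' | egrep 'pos|force|rot'; done
```

```text
tool_pos: [0.5058, -0.2001, 0.0548]
tool_rot: [-1.569, -0.001, -1.594]
contact_force: [-2.0, 0.8, 9.5]
tool_pos: [0.5059, -0.2002, 0.0545]
tool_rot: [-1.569, -0.001, -1.594]
contact_force: [-1.4, 0.3, 10.5]
tool_pos: [0.5059, -0.2003, 0.0541]
tool_rot: [-1.568, -0.002, -1.594]
contact_force: [-2.4, 0.6, 11.3]
```

```bash
for i in 1 2 3; do python3 -m pendant '[[[0,0.05,-0.02,0,0,0,0.5],[0,0.05,-0.02,0,0,0,0.5]]]' | egrep 'pos|force|rot|time'; done
```

```text
time: 12.0
tool_pos: [0.5059, -0.2003, 0.0537]
tool_rot: [-1.568, -0.002, -1.594]
contact_force: [-2.2, 0.2, 13.2]
time: 12.2
tool_pos: [0.5058, -0.2004, 0.0533]
tool_rot: [-1.568, -0.002, -1.594]
contact_force: [-2.3, 0.4, 12.6]
time: 12.4
tool_pos: [0.5058, -0.2005, 0.0529]
tool_rot: [-1.567, -0.002, -1.594]
contact_force: [-2.3, 1.1, 12.2]
```

```bash
for i in 1 2 3; do python3 -m pendant '[[[0,0.05,-0.02,0,0,0,0.5],[0,0.05,-0.02,0,0,0,0.5]]]' | egrep 'pos|force|rot|time|open'; done
```

```text
time: 12.6
tool_pos: [0.5057, -0.2005, 0.0524]
tool_rot: [-1.567, -0.002, -1.594]
contact_force: [-1.3, 0.3, 11.4]
opening: 0.0147
time: 12.8
tool_pos: [0.5056, -0.2006, 0.0519]
tool_rot: [-1.567, -0.002, -1.594]
contact_force: [-0.5, -0.0, 12.3]
opening: 0.0148
time: 13.0
tool_pos: [0.5056, -0.2006, 0.0514]
tool_rot: [-1.567, -0.002, -1.594]
contact_force: [-0.3, -0.1, 10.4]
opening: 0.0146
```

Run:
```python
from h import *
d=cam("wrist")
print(status.observe()["contact_force"],status.observe()["tool_pos"])
print(byrange(d,np.array([[252,y] for y in range(110,225,20)])).round(4).tolist())
```

```text
[-0.39299568  0.01775099 11.47212337] [ 0.505538   -0.20058672  0.05141692]
[[0.5075, -0.13, 0.0957], [0.5073, -0.1381, 0.096], [0.5071, -0.1465, 0.0945], [0.507, -0.1549, 0.0951], [0.5068, -0.1636, 0.0956], [0.5066, -0.1728, 0.0952]]
```

Level and descending, force steady at about 11 N. I'll continue.

```bash
for i in 1 2 3 4; do python3 -m pendant '[[[0,0.05,0,0,0,0,0.5],[0,0.05,0,0,0,0,0.5]]]' | egrep 'pos|force|rot|time'; done
```

```text
time: 13.25
tool_pos: [0.5055, -0.2006, 0.0508]
tool_rot: [-1.567, -0.002, -1.594]
contact_force: [0.1, 0.7, 10.4]
time: 13.45
tool_pos: [0.5055, -0.2006, 0.0502]
tool_rot: [-1.567, -0.002, -1.594]
contact_force: [-0.6, 0.1, 9.0]
time: 13.65
tool_pos: [0.5054, -0.2006, 0.0496]
tool_rot: [-1.567, -0.002, -1.594]
contact_force: [-0.7, -0.8, 9.6]
time: 13.85
tool_pos: [0.5054, -0.2006, 0.0489]
tool_rot: [-1.567, -0.002, -1.594]
contact_force: [0.5, 0.2, 7.7]
```

```bash
for i in 1 2 3 4; do python3 -m pendant '[[[0,0.05,0,0,0,0,0.5],[0,0.05,0,0,0,0,0.5]]]' | egrep 'pos|force|rot|time'; done
```

```text
time: 14.05
tool_pos: [0.5053, -0.2005, 0.0483]
tool_rot: [-1.567, -0.002, -1.594]
contact_force: [-0.0, -0.8, 7.3]
time: 14.25
tool_pos: [0.5053, -0.2005, 0.0476]
tool_rot: [-1.568, -0.002, -1.594]
contact_force: [1.2, -0.2, 5.1]
time: 14.45
tool_pos: [0.5051, -0.2004, 0.0469]
tool_rot: [-1.568, -0.002, -1.594]
contact_force: [1.7, -1.5, 4.6]
time: 14.65
tool_pos: [0.5048, -0.2001, 0.0458]
tool_rot: [-1.569, -0.001, -1.594]
contact_force: [2.9, -0.9, 2.3]
```

```bash
for i in 1 2 3; do python3 -m pendant '[[[0,0.04,0.02,0,0,0,0.5],[0,0.04,0.02,0,0,0,0.5]]]' | egrep 'pos|force|rot|time'; done
```

```text
time: 14.85
tool_pos: [0.5046, -0.2, 0.0451]
tool_rot: [-1.57, -0.001, -1.594]
contact_force: [4.1, -2.6, 2.5]
time: 15.05
tool_pos: [0.5045, -0.1998, 0.0446]
tool_rot: [-1.57, -0.0, -1.594]
contact_force: [4.7, -1.6, 1.1]
time: 15.25
tool_pos: [0.5045, -0.1997, 0.0442]
tool_rot: [-1.571, -0.0, -1.594]
contact_force: [4.2, -1.9, 0.5]
```

```bash
for i in 1 2 3; do python3 -m pendant '[[[0,0.03,0.04,0,0,0,0.5],[0,0.03,0.04,0,0,0,0.5]]]' | egrep 'pos|force|rot|time'; done
```

```text
time: 15.45
tool_pos: [0.5047, -0.1997, 0.0439]
tool_rot: [-1.571, 0.0, -1.594]
contact_force: [2.3, -1.7, 1.5]
time: 15.65
tool_pos: [0.5049, -0.1996, 0.0437]
tool_rot: [-1.572, 0.0, -1.594]
contact_force: [0.2, -0.8, 3.1]
time: 15.85
tool_pos: [0.5052, -0.1996, 0.0433]
tool_rot: [-1.572, 0.0, -1.594]
contact_force: [0.2, -0.5, 4.4]
```

```bash
for i in 1 2 3; do python3 -m pendant '[[[0,0.03,0,0,0,0,0.5],[0,0.03,0,0,0,0,0.5]]]' | egrep 'pos|force|rot|time'; done
python3 - <<'E'
from h import *
d=cam("wrist");b=cam("side");print(status.observe()["contact_force"])
print(byrange(d,np.array([[252,y] for y in range(110,225,20)])).round(4).tolist())
W=cv2.resize(d["image"][60:260,150:360],(400,381),interpolation=cv2.INTER_CUBIC);B=cv2.resize(b["image"][270:384,230:350],(400,381),interpolation=cv2.INTER_CUBIC)
cv2.imwrite("pics/w4.png",np.hstack([W,B])[:,:,::-1])
E
```

```text
time: 16.05
tool_pos: [0.5053, -0.1996, 0.0433]
tool_rot: [-1.572, 0.0, -1.594]
contact_force: [-1.7, -0.7, 6.1]
time: 16.25
tool_pos: [0.5053, -0.1996, 0.0432]
tool_rot: [-1.572, 0.0, -1.594]
contact_force: [-2.0, -1.0, 8.6]
time: 16.45
tool_pos: [0.5054, -0.1996, 0.0432]
tool_rot: [-1.571, 0.0, -1.594]
contact_force: [-2.8, 0.4, 10.0]
[-2.22280927 -0.51959374 10.06353071]
[[0.5075, -0.1291, 0.0886], [0.5073, -0.1372, 0.0873], [0.5071, -0.1453, 0.0883], [0.5069, -0.1539, 0.0875], [0.5068, -0.1627, 0.0873], [0.5066, -0.1717, 0.0876]]
```

View pics/w4.png

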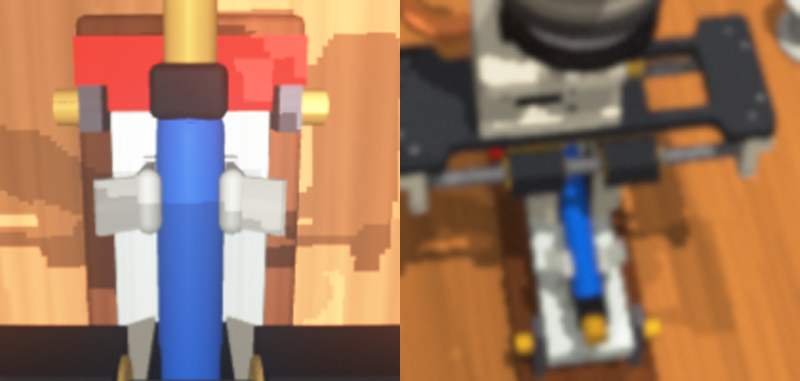

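The lips at (150,200) and (230,200) have closed over the barrel, and the axis is level at about 0.080. Force rose to 10 N with no further travel, so it is against the rigid seat. I'll ease off and open.

```bash
python3 -m pendant '[[[0,-0.08,-0.03,0,0,0,0.5],[0,-0.08,-0.03,0,0,0,0.5],[0,-0.08,-0.03,0,0,0,3.5],[0,-0.08,-0.03,0,0,0,3.5],[0,-0.08,-0.03,0,0,0,3.5],[0,-0.08,-0.03,0,0,0,3.5],[0,-0.08,-0.03,0,0,0,3.5]]]' 10
python3 -m pendant '[[[0,-0.5,0,0,0,0,3.5],[0,-2,0,0,0,0,3.5],[0,-4,0,0,0,0,3.5],[0,-8,0,0,0,0,3.5],[0,-12,0,0,0,0,3.5],[0,-12,10,0,0,0,3.5]]]'
python3 -m pendant '[[[5,0,0,0,0,0,3.5],[10,0,0,0,0,0,3.5],[14,0,0,0,0,0,3.5],[14,0,0,0,0,0,3.5],[14,0,0,0,0,0,3.5]]]'
python3 - <<'E'
from h import *
a=cam("top");b=cam("side");d=cam("wrist")
s=status.observe();print(s["contact_force"],s["tool_pos"],s["time"])
A=cv2.resize(a["image"][165:215,345:430],(400,235),interpolation=cv2.INTER_CUBIC);B=cv2.resize(b["image"][270:384,230:350],(400,381),interpolation=cv2.INTER_CUBIC)
A=np.vstack([A,np.zeros((381-235,400,3),np.uint8)])
W=cv2.resize(d["image"],(290,218));A[235:381]=0;A[235:381,:195]=cv2.resize(d["image"],(195,146))
cv2.imwrite("pics/f.png",np.hstack([A,B])[:,:,::-1])
hsv=cv2.cvtColor(a["image"],cv2.COLOR_RGB2HSV)
m=cv2.inRange(hsv,(105,150,60),(125,255,255));m[:170]=0;m[215:]=0;m[:,:350]=0;m[:,425:]=0
ys,xs=np.nonzero(m);
if len(xs): print(xs.min(),xs.max(),onz(a,[[xs.min(),ys[xs==xs.min()].mean()],[xs.max(),ys[xs==xs.max()].mean()]],.08)); print(byrange(a,[[x,np.median(ys)] for x in range(xs.min()+3,xs.max()-2,6)])[:,2].round(4))
E
```

```text
time: 17.25
tool_pos: [0.5053, -0.1996, 0.0432]
tool_rot: [-1.571, 0.0, -1.594]
contact_force: [-0.2, -0.3, 0.7]
opening: 0.0348
time: 17.85
tool_pos: [0.5552, -0.2024, 0.1714]
tool_rot: [-1.563, -0.005, -1.596]
contact_force: [0.9, -1.5, 0.1]
opening: 0.0352
time: 18.35
tool_pos: [0.5517, -0.3414, 0.163]
tool_rot: [-1.571, 0.001, -1.596]
contact_force: [-0.8, 0.5, -1.0]
opening: 0.035
[-0.38270569  0.48902622  0.2588357 ] [ 0.55238914 -0.33947882  0.16359813] 18.5
372 418 [[ 0.50488658 -0.13752053  0.08      ]
 [ 0.50327369 -0.26946538  0.08      ]]
[0.0895 0.088  0.0837 0.0875 0.0821 0.0881 0.0867]
```

View pics/f.png

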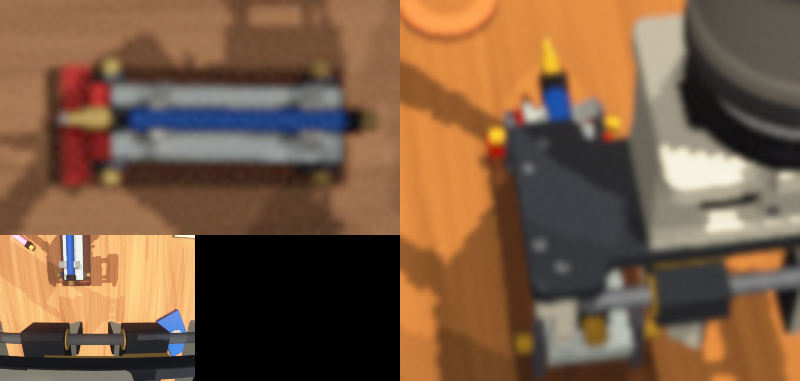

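The cutter lies in both clips with its head over the red end, and the arm is clear. One last crop will check the plain-end clip.

Run:
```python
from h import *
d=cam("wrist");b=cam("top")
cv2.imwrite("pics/f2.png",cv2.resize(d["image"][0:140,120:270],(640,597),interpolation=cv2.INTER_CUBIC)[:,:,::-1])
hsv=cv2.cvtColor(d["image"],cv2.COLOR_RGB2HSV);m=cv2.inRange(hsv,(105,150,60),(125,255,255));m[140:]=0;m[:,:150]=0;m[:,230:]=0
for y in range(2,110,10):
    xs=np.nonzero(m[y])[0]
    if len(xs)>4: print(y,byrange(d,[[np.median(xs),y]]).round(4))
print(onz(b,[[458/1.5,214/1.5]],.085))
```

```text
2 [[ 0.5068 -0.1913  0.0876]]
12 [[ 0.5065 -0.1983  0.0878]]
22 [[ 0.5058 -0.2049  0.0864]]
32 [[ 0.5057 -0.2118  0.0858]]
42 [[ 0.5056 -0.2192  0.0876]]
52 [[ 0.5056 -0.2263  0.0875]]
62 [[ 0.5053 -0.2333  0.0863]]
72 [[ 0.5046 -0.2407  0.0889]]
82 [[ 0.5043 -0.2479  0.0878]]
92 [[ 0.5046 -0.2552  0.0875]]
102 [[ 0.5041 -0.2626  0.0872]]
[[0.64112603 0.04909676 0.085     ]]
```

View pics/f2.png

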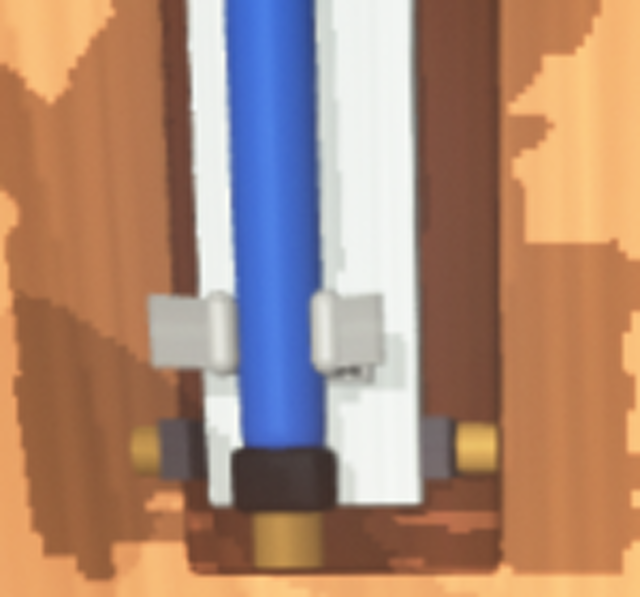

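The plain-end clip's lips at (222,330) and (322,330) have also closed over the barrel. The barrel top reads about 0.0875 along its whole visible length, so it is level and home. Handing in.

```bash
python3 -c "
from cell import robot
print(robot.hand_in())"
```

```text
the job is handed in; nothing more can be done
None
```

The blue cutter is in the clip rack with its brass wheel head towards the red end. I let go and handed in at about 18.6 s. The highest force I read while pressing was about 13 N, at the snap. The final push against the seat reached 10 N.

**First grip missed:** the real fingertips sit about 23 mm higher than the reported tool position, so the fingers closed on top of the barrel with about 5 N. I measured the offset in the camera ranges, regripped lower, and the cutter had not moved noticeably.

**Last checks:**
- **Snap:** the force peaked near 13 N, fell to about 0, then rose again with no further travel, which means the barrel is against the rigid seat.
- **Seating:** the barrel axis is level at about 80 mm. The bar top at 49.5 mm puts the seated axis at 79.5 mm.
- **Clips:** the pictures show the lips of both pairs closed over the barrel.
- **After letting go:** the robot was well clear and touching nothing.

**Not checked:** I could not read the finger angles or the tell-tale pins directly. I did not measure the spool, bottle and foil roll again at the end. I planned the paths clear of all three and felt no unexpected contact.

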